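Fill the cake carrier and hold it running

ROBOT

A 6-joint arm with a two-finger parallel gripper is mounted at the origin on the work surface. World frame = base frame: x ahead of the robot, y to its left, z up, the work surface at z = 0. Lengths are in m, angles in rad, forces in N, time in s.
With the tool pointing down it reaches from about 0.25 to 0.725 m from the base axis. Payload 4 kg.
Tool frame: the origin (TCP) lies at the very end of the fingers, on their centre line; the grasp point (between the pads) lies 19 mm behind it; x points along the fingers, z is the direction in which the jaws open and shut, and the axes are right-handed (so a half turn about x gives the same grasp; the last joint's range is limited). The gripper opens to 85 mm and grips with 20 to 120 N. Pads are 22 mm wide; open, the fingers measure 114 mm over their backs; the gripper's body (76 mm by 85 mm) begins 54 mm behind the grasp point. The pads swing forward as they close: fully open they stand 13 mm farther back than shut.
Start: joints at [1.292, 0.241, 0.005, 1.335, 0, 1.571], TCP at [0.138, 0.481, 0.231] pointing down, gripper open.
Joint ranges: [-2.72, 2.72], [-1.05, 1.87], [-1.09, 1.28], [-1.99, 2.15], [-1.42, 1.44], [-3.14, 3.14]. Speed limits (rad/s): [2.79, 2.79, 3.14, 3.14, 3.14, 3.14].

INTERFACE

Orientations are given as a unit quaternion [x, y, z, w].
In Python, from workcell import bot gives the robot as it stands.
- The arm moves only by the tool apply_moves, never from a script. Its argument "targets" is one flat list of numbers, 7 for each row, row after row: the shift along the tool's x, y, z in units of 25 cm (1.0 is 25 cm), then the turn, a rotation vector about the tool's x, y, z in units of 0.5 rad (1.0 is 0.5 rad), then the opening, from 0 (shut) to 1 (fully open). In form: [tx, ty, tz, wx, wy, wz, claw, tx, ty, tz, wx, wy, wz, claw, ...]. A call has 1 to 12 rows; each row is the pose to reach, as a shift and turn from the pose commanded when the call began, along the tool's axes at that moment; what a row does not reach only later rows make up. A row lasts 1/12 s, in which the tool goes at most 41.7 mm and 7.16 degrees, less where a joint would pass 70% of its speed; a pose out of reach is approached as far as the arm can. A call with a number of a shift or a turn outside -1 to 1 is refused whole. A call with a gripper value outside its range is refused whole. The fingers move at their own pace and stop on an object; the grip force is fixed at half the most. Time passes only in rows, so rows that repeat a pose let the fingers close. It gives the time, the measured TCP pose, the force and the opening at its end, in the units of the state.
- bot.get_obs(): the state, without advancing time (a new reading comes with each control period).
- bot.camera(name): name is "side" or "top"; returns (picture, depth): 420x560x3 uint8, red, green, blue; 420x560 float32, m along the optical axis (not along the pixel's ray), 0 where there is no reading.
- bot.camera_params(name): a dict with "fx", "fy", "cx", "cy" (pixels), "T" (4x4, takes a point from camera to world coordinates). Camera axes: x right, y up, looking along -z (the intrinsics and any distortion apply to the point x, -y, -z); pixel columns grow to the right and rows downward; lengths in m; the calibration is good to about 2 mm. A picture is of the moment at which its call begins. camera_params takes no time and is no camera call.
- bot.job_done(): hands the job in, once; it reports no verdict.
The state is a dict: "clock": time; "joint_pos": joint angles; "joint_vel": joint speeds; "tau": joint torques, N m; "eef_pos": TCP position; "tool_rot": TCP orientation; "ft_force": force on the tool from outside, world axes, zero at the start; "ft_torque": the same for the moment, N m; "grip_width": finger opening in m.
Only numpy, scipy, OpenCV 4.12 (cv2) and the standard library are available. Lean on these libraries where they do the work, as an engineer would, in place of code of your own. Each camera call takes 0.05 s, during which the arm holds its last target.

TASK

Set one spare cake upright and fully down in each of the two empty pockets of the white carrier tray, letting it down without dropping it; leave the four seated cakes, the bowl, the jar and the spatula alone. Only once all six pockets are full, press the blue hold-to-run plunger down until its yellow pointer is in the green ring of the scale post, never letting it reach the red ring. Finish while holding it there: the program ends with the robot still pressing the plunger in the green, not letting go.

Things in the scene. Friction and masses are not known exactly. Their poses are not given: they have to be found in the camera images.
- tray: fixed white carrier tray, 176 (its x) by 262 (its y) by 18 mm high, flat on the table, with 6 round pockets in two rows of three, 85 mm apart centre to centre. Each pocket is 56 mm wide and 12 mm deep (its floor 6 mm above the table). Four pockets hold a cake; which two are empty changes; a gold card disc shows on the floor of an empty pocket. Origin: centre of the underside
- tray_hole0 (a point): centre of one pocket's mouth, at the tray's top face, 12 mm above the pocket floor, at x -42.5 y -85 mm in the tray's frame
- tray_hole1 (a point): centre of one pocket's mouth, at the tray's top face, 12 mm above the pocket floor, at x -42.5 y 0 mm in the tray's frame
- tray_hole2 (a point): centre of one pocket's mouth, at the tray's top face, 12 mm above the pocket floor, at x -42.5 y 85 mm in the tray's frame
- tray_hole3 (a point): centre of one pocket's mouth, at the tray's top face, 12 mm above the pocket floor, at x 42.5 y -85 mm in the tray's frame
- tray_hole4 (a point): centre of one pocket's mouth, at the tray's top face, 12 mm above the pocket floor, at x 42.5 y 0 mm in the tray's frame
- tray_hole5 (a point): centre of one pocket's mouth, at the tray's top face, 12 mm above the pocket floor, at x 42.5 y 85 mm in the tray's frame
- cake0: seated cake, already standing in one of the tray's pockets (any of them), 50 mm of it above the tray's top: a mini fruit cake: upright cylinder 50 mm in diameter in a dark brown paper mould with thin gold bands, straight sides up to 44 mm, then a low brown dome with dark raisins, 62 mm high in all, 55 to 115 g, rigid. Origin: centre of its underside, z up
- cake1: seated cake, already standing in one of the tray's pockets (any of them), 50 mm of it above the tray's top: a mini fruit cake: upright cylinder 50 mm in diameter in a dark brown paper mould with thin gold bands, straight sides up to 44 mm, then a low brown dome with dark raisins, 62 mm high in all, 55 to 115 g, rigid. Origin: centre of its underside, z up
- cake2: seated cake, already standing in one of the tray's pockets (any of them), 50 mm of it above the tray's top: a mini fruit cake: upright cylinder 50 mm in diameter in a dark brown paper mould with thin gold bands, straight sides up to 44 mm, then a low brown dome with dark raisins, 62 mm high in all, 55 to 115 g, rigid. Origin: centre of its underside, z up
- cake3: seated cake, already standing in one of the tray's pockets (any of them), 50 mm of it above the tray's top: a mini fruit cake: upright cylinder 50 mm in diameter in a dark brown paper mould with thin gold bands, straight sides up to 44 mm, then a low brown dome with dark raisins, 62 mm high in all, 55 to 115 g, rigid. Origin: centre of its underside, z up
- spare0: spare cake, standing on the table to the robot's right of the tray: a mini fruit cake: upright cylinder 50 mm in diameter in a dark brown paper mould with thin gold bands, straight sides up to 44 mm, then a low brown dome with dark raisins, 62 mm high in all, 55 to 115 g, rigid. Origin: centre of its underside, z up
- spare1: spare cake, standing on the table to the robot's right of the tray: a mini fruit cake: upright cylinder 50 mm in diameter in a dark brown paper mould with thin gold bands, straight sides up to 44 mm, then a low brown dome with dark raisins, 62 mm high in all, 55 to 115 g, rigid. Origin: centre of its underside, z up
- station: fixed grey control box 130 (its x) by 100 by 45 mm high, flat on the table to the robot's left of the tray. Origin: on its underside, straight below the plunger's axis. The box reaches from x -53 to x +77 mm. At its x = 46 mm stands a thin scale post, 14 mm thick, its top 90 mm above the table, white with a green ring and below it a red ring
- plunger_top (a point): centre of the flat top of the blue hold-to-run plunger head (44 mm in diameter, 14 mm thick), 86 mm above the table when released; it moves down with the plunger
- plunger (a joint): how far the plunger is pressed straight down, in m: 0 released, 0.024 at the bottom stop. Spring-loaded: starts to move at about 6 N, 10 N at 0.012, 14 N at the bottom; springs back when let go. A yellow pointer fixed to the head, 4 mm thick, runs up and down beside the scale post: its middle is in the green ring from 0.008 to 0.016 and enters the red ring at 0.019
- bowl: bystander: empty steel mixing bowl, 140 mm wide, 60 mm high, beyond the tray and the control box. Origin: centre of its underside
- jar: bystander: brown jar with a steel cap, 60 mm wide, 85 mm high, beyond the tray. Origin: centre of its underside
- spatula: bystander: spatula lying flat between the robot and the tray, roughly along y, its x axis along its length. Origin: on the underside of the spatula
Things that resemble listed ones, but are neither listed nor needed, are in the scene too. What is shaped like the spare1 but purple or turquoise is not meant.

How it is judged:
By the outcome, as a careful person would: the job done as asked, in the order asked, and still so for the second after the job is handed in, while the arm keeps its last pose, push and grip.
It also fails if it takes over 64 s, if anything falls off the work surface, if the arm or the gripper's body presses on something with over 40 N, if the wrist force passes 120 N, or if a joint passes its speed limit or range.

## Working session

There is one attempt and no reset: what is moved stays moved. The work goes in short steps, Python scripts to look and compute and a tool call to move; the robot and the scene stay as the last step left them, time stands still between calls to the robot, and variables do not carry over. Pictures are saved under pics/ and viewed, and the job is handed in when it is done.

Besides the shell and the picture viewer there is one more tool, called after "Emit:" as name(argument=value, ...) on one line, values as JSON. apply_moves: Moves the arm, as the interface text tells. Its arguments: {"type":"object","properties":{"targets":{"type":"array"}},"required":["targets"]}

```bash
mkdir -p pics; cat > h.py <<'E'
import numpy as np, cv2
from workcell import bot
def snap(n,tag):
    im,d=bot.camera(n); cv2.imwrite(f'pics/{tag}.png',cv2.cvtColor(im,cv2.COLOR_RGB2BGR)); np.save(f'{tag}_d.npy',d); return im,d
def ray(n,u,v):
    p=bot.camera_params(n); T=np.array(p['T'])
    d=np.array([(u-p['cx'])/p['fx'],-(v-p['cy'])/p['fy'],-1.])
    return T[:3,3],T[:3,:3]@d
def onz(n,u,v,z):
    o,d=ray(n,u,v); return o+d*(z-o[2])/d[2]
def pt(n,u,v,dep):
    o,d=ray(n,u,v); return o+d*dep
E
python3 - <<'E'
from h import *
for n in ['top','side']:
    snap(n,n+'0'); print(bot.camera_params(n))
print(bot.get_obs())
E
ls
```

```text
{'fx': 520.5405062691407, 'fy': 520.5405062691407, 'cx': 271.8692689635844, 'cy': 215.99468410842218, 'T': array([[ 0.02902065,  0.99448344, -0.10079928,  0.45590748],
       [-0.99955964,  0.0294967 ,  0.00323526, -0.00147533],
       [ 0.00619066,  0.100661  ,  0.99490152,  1.27004177],
       [ 0.        ,  0.        ,  0.        ,  1.        ]])}
{'fx': 519.5420095310272, 'fy': 519.5420095310272, 'cx': 280.51010355216556, 'cy': 202.97940153292248, 'T': array([[ 0.99569845,  0.06879017, -0.06206866,  0.48808085],
       [-0.09235296,  0.6829779 , -0.7245772 , -1.10511109],
       [-0.00745226,  0.72719262,  0.68639301,  1.12207174],
       [ 0.        ,  0.        ,  0.        ,  1.        ]])}
{'clock': 0.1, 'joint_pos': array([ 1.29199298e+00,  2.41343052e-01,  3.85358407e-03,  1.33519526e+00,
       -2.50274585e-06,  1.57079630e+00]), 'joint_vel': array([ 0.00097254, -0.00244458,  0.00097834, -0.00148835,  0.0003469 ,
        0.00082133]), 'tau': array([-7.37132723e-05, -3.73137653e+01,  2.53010219e+01,  1.08966584e-02,
       -1.83822216e-06,  7.52258074e-06]), 'eef_pos': array([0.13744753, 0.48014789, 0.23049722]), 'tool_rot': array([-0.4260768 ,  0.56515729,  0.42527154,  0.56409212]), 'ft_force': array([0.12318667, 0.04598274, 0.14967418]), 'ft_torque': array([-0.08307019, -0.02714489, -0.03480695]), 'grip_width': 0.08534110016679852}
h.py
pics
side0_d.npy
top0_d.npy
```

View pics/top0.png

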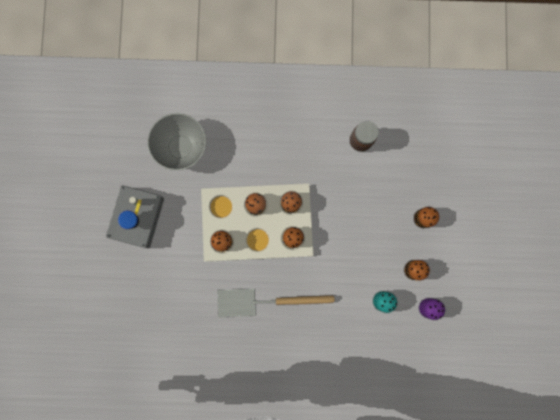

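View pics/side0.png

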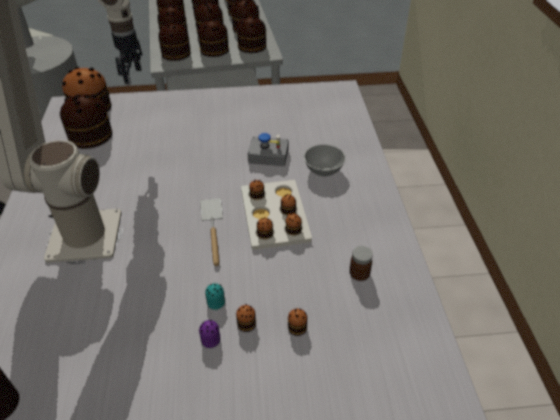

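```bash
cat > m.py <<'E'
from h import *
im=cv2.cvtColor(cv2.imread('pics/top0.png'),cv2.COLOR_BGR2RGB); d=np.load('top0_d.npy')
hsv=cv2.cvtColor(im,cv2.COLOR_RGB2HSV)
def cloud(n,d):
    p=bot.camera_params(n);T=np.array(p['T']);v,u=np.mgrid[:420,:560]
    c=np.stack([(u-p['cx'])/p['fx']*d,-(v-p['cy'])/p['fy']*d,-d],-1)
    return c@T[:3,:3].T+T[:3,3]
P=cloud('top',d)
print('table z',[np.round(P[v,u],4) for v,u in [(150,260),(280,200),(250,360)]])
for n,(u,v) in dict(spA=(428,217),spB=(417,270),c1=(256,203),c2=(291,202),c3=(221,241),c4=(292,237),plg=(127,220),bowl=(177,141),jar=(365,134)).items():
    r=40 if n=='bowl' else 22
    s=P[v-r:v+r,u-r:u+r].reshape(-1,3)
    lo={'plg':.075,'bowl':.03,'jar':.075}.get(n,.035)
    hi=.2
    s=s[(s[:,2]>lo)&(s[:,2]<hi)]
    # ring: circle through visible points
    mn,R=cv2.minEnclosingCircle((s[:,:2]*1000).astype(np.float32))
    t=s[s[:,2]>s[:,2].max()-.006]
    print(n,len(s),'zmax',s[:,2].max().round(4),'circ',np.round(mn,1),round(R,1),'topmean',np.round(t.mean(0),4))
# tray
m=((hsv[...,1]>20)&(hsv[...,2]>170)&(hsv[...,0]<40)).astype(np.uint8)
m[:170]=0;m[280:]=0;m[:,:180]=0;m[:,340:]=0
c=max(cv2.findContours(m,0,2)[0],key=cv2.contourArea)
w=np.array([onz('top',*q[0],.018)[:2] for q in c],np.float32)*1000
r=cv2.minAreaRect(w);print('tray',r)
cv2.imwrite('pics/m1.png',m*255)
g=cv2.inRange(hsv,(15,150,150),(30,255,255));g[:,:200]=0;g[280:]=0
for q in cv2.findContours(g,0,2)[0]:
    if cv2.contourArea(q)>60:
        (u,v),rr=cv2.minEnclosingCircle(q);print('gold',u,v,rr,onz('top',u,v,.006).round(4))
b=cv2.inRange(hsv,(100,150,60),(125,255,255))
for q in cv2.findContours(b,0,2)[0]:
    if cv2.contourArea(q)>60:
        (u,v),rr=cv2.minEnclosingCircle(q);print('blue',u,v,rr,onz('top',u,v,.086).round(4))
E
python3 m.py; python3 - <<'E'
import cv2,numpy as np
a=cv2.imread('pics/top0.png');
x=cv2.resize(a[180:330,360:460],None,fx=3.9,fy=3.9,interpolation=2)
y=cv2.resize(a[170:290,95:195],None,fx=3.9,fy=3.9,interpolation=2)
y=cv2.copyMakeBorder(y,0,x.shape[0]-y.shape[0],0,0,0)
cv2.imwrite('pics/crop0.png',np.hstack([x,y]))
E
```

```text
table z [array([0.7478, 0.0286, 0.0028]), array([0.4238, 0.1636, 0.0013]), array([ 0.5078, -0.2236, -0.0042])]
spA 372 zmax 0.0687 circ [ 591.5 -373.8] 25.3 topmean [ 0.5914 -0.3746  0.0645]
spB 382 zmax 0.0674 circ [ 465.3 -351.6] 25.3 topmean [ 0.4642 -0.3513  0.0634]
c1 363 zmax 0.0746 circ [610.7  35.5] 25.0 topmean [0.6099 0.0371 0.0703]
c2 362 zmax 0.0736 circ [617.9 -48.8] 25.2 topmean [ 0.6159 -0.0488  0.0696]
c3 365 zmax 0.0734 circ [519.5 113.3] 25.0 topmean [0.5212 0.1161 0.0694]
c4 365 zmax 0.0743 circ [533.  -55.5] 25.1 topmean [ 0.5326 -0.0552  0.0699]
plg 363 zmax 0.0948 circ [574.  318.3] 37.9 topmean [0.5743 0.3209 0.0907]
bowl 1144 zmax 0.0678 circ [751.3 226.5] 70.3 topmean [0.7489 0.2303 0.0634]
jar 413 zmax 0.0932 circ [ 781.8 -218.3] 27.4 topmean [ 0.7809 -0.2177  0.0888]
tray ((567.6101684570312, 31.968177795410156), (176.75379943847656, 261.3745422363281), 4.5104217529296875)
gold 258.0 239.5 9.708344459533691 [0.5256 0.0264 0.006 ]
gold 221.0481414794922 206.41851806640625 9.638745307922363 [0.6038 0.1192 0.006 ]
blue 127.86585235595703 219.30487060546875 9.160660743713379 [0.5585 0.3228 0.086 ]
```

View pics/crop0.png

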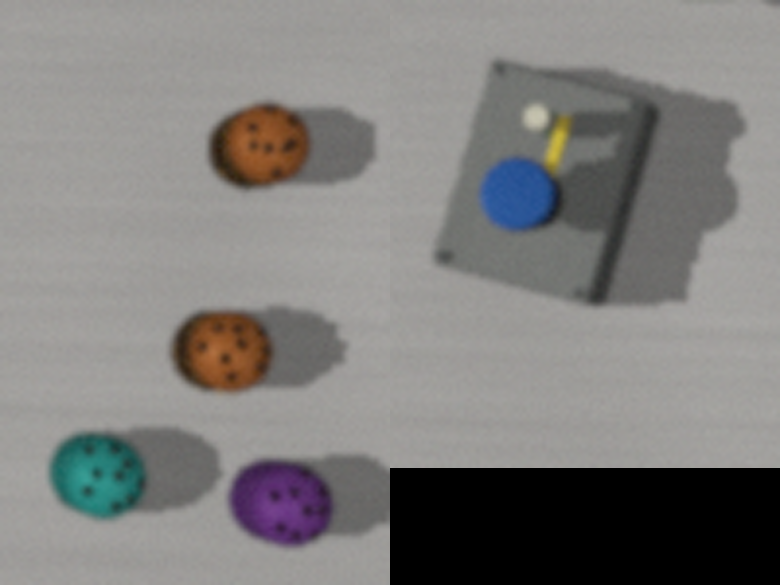

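```bash
cat >> h.py <<'E'
from scipy.spatial.transform import Rotation as Ro
def pose():
    o=bot.get_obs(); return np.array(o['eef_pos']),Ro.from_quat(o['tool_rot']),o
def jaw(R):
    z=R.as_matrix()[:,2]; return np.degrees(np.arctan2(z[1],z[0]))
def to(x,y,z,jawdeg=None):
    "units of move from present measured pose; tool x down target"
    p,R,o=pose(); s=R.inv().apply(np.array([x,y,z])-p)/.25
    j=jaw(R)
    if jawdeg is None: jawdeg=j
    dlt=(jawdeg-j+90)%180-90
    jd=np.radians(j+dlt); zx=np.array([np.cos(jd),np.sin(jd),0]); xx=np.array([0,0,-1.]); yy=np.cross(zx,xx)
    Rt=Ro.from_matrix(np.stack([xx,yy,zx],1)); w=(R.inv()*Rt).as_rotvec()/.5
    print('t',o['clock'],'p',p.round(4),'jaw',j.round(1),'dj',round(dlt,1),'shift',s.round(4),'turn',w.round(4),'w',round(o['grip_width'],4),'F',np.round(o['ft_force'],1))
E
python3 - <<'E'
from h import *
p,R,o=pose(); print(R.as_matrix().round(3))
to(.465,-.352,.2,49.5); to(.465,-.352,.2,-40.5)
E
```

```text
[[-0.001 -0.961  0.275]
 [-0.002  0.275  0.961]
 [-1.    -0.    -0.002]]
t 0.1 p [0.1374 0.4801 0.2305] jaw 74.0 dj -24.5 shift [ 0.1274 -2.1757 -2.8392] turn [ 8.561e-01 -3.700e-03  8.000e-04] w 0.0853 F [0.1 0.  0.1]
t 0.1 p [0.1374 0.4801 0.2305] jaw 74.0 dj 65.5 shift [ 0.1274 -2.1757 -2.8392] turn [-2.2855e+00 -3.4000e-03 -2.2000e-03] w 0.0853 F [0.1 0.  0.1]
```

Emit:
apply_moves(targets=[0, -0.1, -0.1, 0.1, 0, 0, 1, 0, -0.2, -0.2, 0.2, 0, 0, 1, 0, -0.3, -0.3, 0.3, 0, 0, 1, 0, -0.4, -0.4, 0.4, 0, 0, 1, 0, -0.5, -0.5, 0.5, 0, 0, 1, 0, -0.6, -0.6, 0.6, 0, 0, 1, 0, -0.7, -0.7, 0.7, 0, 0, 1, 0, -0.8, -0.8, 0.8, 0, 0, 1, 0, -0.9, -0.9, 0.9, 0, 0, 1, 0, -1, -1, 1, 0, 0, 1, 0, -1, -1, 1, 0, 0, 1])

```text
clock: 1.02
eef_pos: [0.311, 0.1668, 0.2311]
tool_rot: [-0.27, 0.654, 0.268, 0.654]
ft_force: [-0.4, 0.7, 0.6]
grip_width: 0.0856
```

```bash
python3 -c "
from h import *
to(.465,-.352,.2,-40.5)"
```

```text
t 1.0167 p [0.311  0.1668 0.2311] jaw 44.8 dj -85.3 shift [ 0.13   -1.907  -1.0239] turn [2.9763e+00 1.6000e-03 5.4000e-03] w 0.0856 F [-0.4  0.7  0.6]
```

Emit:
apply_moves(targets=[0, -0.1, -0.05, 0.1, 0, 0, 1, 0, -0.2, -0.1, 0.2, 0, 0, 1, 0, -0.3, -0.15, 0.3, 0, 0, 1, 0, -0.4, -0.2, 0.4, 0, 0, 1, 0, -0.5, -0.25, 0.5, 0, 0, 1, 0, -0.6, -0.3, 0.6, 0, 0, 1, 0, -0.7, -0.35, 0.7, 0, 0, 1, 0, -0.8, -0.4, 0.8, 0, 0, 1, 0, -0.9, -0.48, 0.9, 0, 0, 1, 0, -0.95, -0.5, 1, 0, 0, 1])

```text
clock: 1.85
eef_pos: [0.3904, -0.0865, 0.2309]
tool_rot: [-0.102, 0.7, 0.101, 0.699]
ft_force: [-0.5, -0.2, -0.8]
grip_width: 0.0856
```

```bash
python3 -c "
from h import *
to(.465,-.352,.2,-40.5)"
```

```text
t 1.85 p [ 0.3904 -0.0865  0.2309] jaw 16.5 dj -57.0 shift [ 0.1244 -1.103  -0.0147] turn [ 1.9886e+00 -1.3000e-03  2.2000e-03] w 0.0856 F [-0.5 -0.2 -0.8]
```

Emit:
apply_moves(targets=[0, -0.1, 0, 0.1, 0, 0, 1, 0, -0.2, 0, 0.2, 0, 0, 1, 0, -0.3, 0, 0.3, 0, 0, 1, 0, -0.4, 0, 0.4, 0, 0, 1, 0, -0.5, 0, 0.5, 0, 0, 1, 0, -0.6, 0, 0.6, 0, 0, 1, 0, -0.7, 0, 0.7, 0, 0, 1, 0, -0.8, 0, 0.8, 0, 0, 1, 0.05, -0.9, 0, 0.9, 0, 0, 1, 0.1, -1, 0, 1, 0, 0, 1, 0.1, -1, 0, 1, 0, 0, 1])

```text
clock: 2.77
eef_pos: [0.4624, -0.326, 0.2024]
tool_rot: [0.075, 0.704, -0.074, 0.702]
ft_force: [-0.8, 0.4, -0.5]
grip_width: 0.0855
```

```bash
python3 -c "
from h import *
to(.465,-.352,.2,-40.5)"
```

```text
t 2.7667 p [ 0.4624 -0.326   0.2024] jaw -12.1 dj -28.4 shift [ 0.0095 -0.0996  0.0319] turn [ 9.903e-01 -7.700e-03  8.000e-04] w 0.0855 F [-0.8  0.4 -0.5]
```

Emit:
apply_moves(targets=[0.05, -0.05, 0.02, 0.2, 0, 0, 1, 0.1, -0.1, 0.032, 0.4, 0, 0, 1, 0.15, -0.1, 0.032, 0.6, 0, 0, 1, 0.2, -0.1, 0.032, 0.8, 0, 0, 1, 0.25, -0.1, 0.032, 0.99, -0.008, 0, 1, 0.29, -0.1, 0.032, 0.99, -0.008, 0, 1, 0.29, -0.1, 0.032, 0.99, -0.008, 0, 1])

```text
clock: 3.35
eef_pos: [0.4638, -0.3478, 0.1312]
tool_rot: [0.243, 0.665, -0.242, 0.664]
ft_force: [0.0, 0.5, -0.3]
grip_width: 0.0852
```

```bash
python3 -c "
from h import *
to(.465,-.352,.015,-40.5)
snap('top','top1');snap('side','side1')
a=cv2.imread('pics/top1.png')[170:330,340:500];b=cv2.imread('pics/side1.png')[200:360,160:320]
cv2.imwrite('pics/c1.png',np.hstack([cv2.resize(a,(400,400),interpolation=2),cv2.resize(b,(400,400),interpolation=2)]))"
```

```text
t 3.35 p [ 0.4638 -0.3478  0.1312] jaw -40.1 dj -0.4 shift [ 0.4648 -0.0102  0.0152] turn [ 0.0151 -0.0031 -0.0018] w 0.0852 F [ 0.   0.5 -0.3]
```

View pics/c1.png

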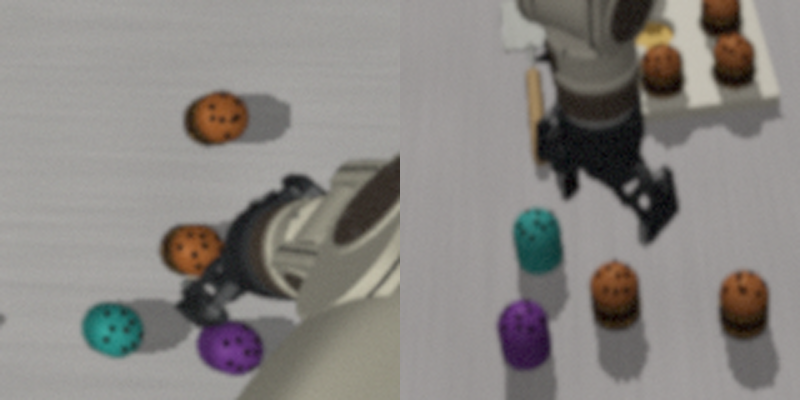

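```bash
python3 -c "
from h import *
print(onz('top',441,268,.14),onz('top',462,244,.14),onz('top',420,292,.14))
for n in('top','side'):
  p=bot.camera_params(n);T=np.array(p['T'])
  for z in (.15,):
    for s in (-.05,.05):
      q=T[:3,:3].T@(np.array([.4638+s*np.cos(np.radians(-40)),-.3478+s*np.sin(np.radians(-40)),z])-T[:3,3]); print(n,p['cx']-q[0]/q[2]*p['fx'],p['cy']+q[1]/q[2]*p['fy'])
  for c in ((.4653,-.3516,.062),(.4653,-.3516,0)):
      q=T[:3,:3].T@(np.array(c)-T[:3,3]); print(n,'cake',p['cx']-q[0]/q[2]*p['fx'],p['cy']+q[1]/q[2]*p['fy'])
"

```

```text
[ 0.46815861 -0.37436696  0.14      ] [ 0.52145936 -0.42031203  0.14      ] [ 0.41537517 -0.3288678   0.14      ]
top 415.1830891608007 287.24845928607357
top 445.05757323491434 252.22490859771847
top cake 420.06563139069374 268.99702340200247
top cake 412.6851134366817 268.9806627458354
side 226.6877069987939 275.3205193206106
side 260.58808880366655 294.6713519119853
side cake 246.05393892621083 308.26579584925213
side cake 247.35181668960408 322.6742416315259
```

Emit:
apply_moves(targets=[0.05, -0.01, 0.015, 0, 0, 0, 1, 0.1, -0.01, 0.015, 0, 0, 0, 1, 0.15, -0.01, 0.015, 0, 0, 0, 1, 0.18, -0.01, 0.015, 0, 0, 0, 1, 0.18, -0.01, 0.015, 0, 0, 0, 1, 0.18, -0.01, 0.015, 0, 0, 0, 1])

```text
clock: 3.95
eef_pos: [0.4664, -0.3542, 0.0886]
tool_rot: [0.243, 0.663, -0.243, 0.665]
ft_force: [1.1, -0.4, 0.3]
grip_width: 0.0853
```

```bash
python3 -c "
from h import *
to(.465,-.3515,.015,-40.5)"
```

```text
t 3.95 p [ 0.4664 -0.3542  0.0886] jaw -40.3 dj -0.2 shift [ 0.2944  0.0045 -0.0122] turn [ 0.0084  0.0066 -0.0019] w 0.0853 F [ 1.1 -0.4  0.3]
```

Emit:
apply_moves(targets=[0.05, 0.004, -0.01, 0, 0, 0, 1, 0.1, 0.004, -0.01, 0, 0, 0, 1, 0.15, 0.004, -0.01, 0, 0, 0, 1, 0.2, 0.004, -0.01, 0, 0, 0, 1, 0.25, 0.004, -0.01, 0, 0, 0, 1, 0.29, 0.004, -0.01, 0, 0, 0, 1, 0.29, 0.004, -0.01, 0, 0, 0, 1, 0.29, 0.004, -0.01, 0, 0, 0, 1])

```text
clock: 4.62
eef_pos: [0.4654, -0.352, 0.0165]
tool_rot: [0.243, 0.663, -0.244, 0.665]
ft_force: [0.1, -0.3, 0.2]
grip_width: 0.0852
```

```bash
python3 -c "
from h import *
to(.465,-.3515,.015,-40.5)"
```

```text
t 4.6167 p [ 0.4654 -0.352   0.0165] jaw -40.3 dj -0.2 shift [ 0.0058  0.0003 -0.0027] turn [ 0.0078  0.0072 -0.0019] w 0.0852 F [ 0.1 -0.3  0.2]
```

Emit:
apply_moves(targets=[0, 0, 0, 0, 0, 0, 0.75, 0, 0, 0, 0, 0, 0, 0.65, 0, 0, 0, 0, 0, 0, 0.55, 0, 0, 0, 0, 0, 0, 0.45, 0, 0, 0, 0, 0, 0, 0.3, 0, 0, 0, 0, 0, 0, 0.2, 0, 0, 0, 0, 0, 0, 0.2, 0, 0, 0, 0, 0, 0, 0.2, 0, 0, 0, 0, 0, 0, 0.2, 0, 0, 0, 0, 0, 0, 0.2])

```text
clock: 5.45
eef_pos: [0.4663, -0.3526, 0.0177]
tool_rot: [0.243, 0.662, -0.244, 0.666]
ft_force: [-0.5, 0.9, 7.1]
grip_width: 0.0486
```

Emit:
apply_moves(targets=[-0.02, 0, 0, 0, 0, 0, 0.2, -0.06, 0, 0, 0, 0, 0, 0.2, -0.12, 0, 0, 0, 0, 0, 0.2, -0.2, 0, 0, 0, 0, 0, 0.2, -0.28, 0, 0, 0, 0, 0, 0.2, -0.36, 0, 0, 0, 0, 0, 0.2, -0.44, 0, 0, 0, 0, 0, 0.2, -0.48, 0, 0, 0, 0, 0, 0.2, -0.48, 0, 0, 0, 0, 0, 0.2])

```text
clock: 6.2
eef_pos: [0.4664, -0.3528, 0.1396]
tool_rot: [0.243, 0.661, -0.244, 0.667]
ft_force: [0.3, -0.4, -0.6]
grip_width: 0.0484
```

```bash
python3 -c "
from h import *
to(.525,.0286,.13,-40.5)
snap('top','top2');snap('side','side2')
a=cv2.imread('pics/top2.png')[170:330,340:500];b=cv2.imread('pics/side2.png')[200:360,160:320]
cv2.imwrite('pics/c2.png',np.hstack([cv2.resize(a,(400,400),interpolation=2),cv2.resize(b,(400,400),interpolation=2)]))"
```

```text
t 6.2 p [ 0.4664 -0.3528  0.1396] jaw -40.3 dj -0.2 shift [ 0.0323  1.3154 -0.8081] turn [ 0.0076  0.019  -0.0026] w 0.0484 F [ 0.3 -0.4 -0.6]
```

View pics/c2.png

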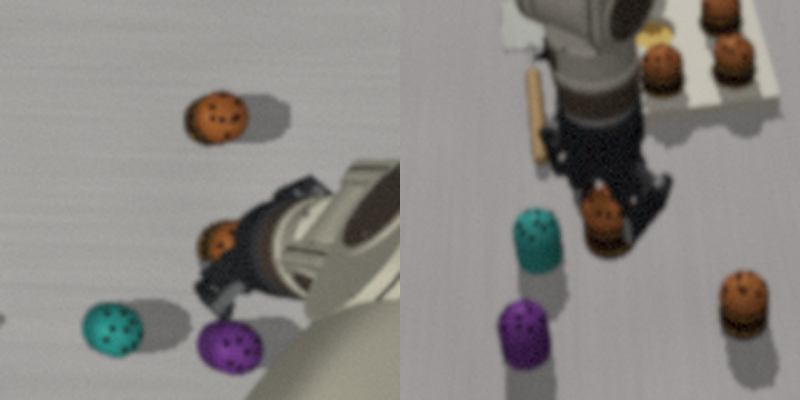

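Emit:
apply_moves(targets=[0, 0.06, -0.04, 0, 0, 0, 0.2, 0, 0.14, -0.09, 0, 0.01, 0, 0.2, 0.01, 0.24, -0.15, 0, 0.02, 0, 0.2, 0.01, 0.34, -0.21, 0, 0.02, 0, 0.2, 0.01, 0.44, -0.27, 0, 0.02, 0, 0.2, 0.01, 0.54, -0.33, 0, 0.02, 0, 0.2, 0.01, 0.64, -0.39, 0, 0.02, 0, 0.2, 0.01, 0.74, -0.45, 0, 0.02, 0, 0.2, 0.01, 0.84, -0.51, 0, 0.02, 0, 0.2, 0.01, 0.92, -0.56, 0, 0.02, 0, 0.2, 0.01, 0.98, -0.6, 0, 0.02, 0, 0.2, 0.01, 1, -0.61, 0, 0.02, 0, 0.2])

```text
clock: 7.3
eef_pos: [0.509, -0.0596, 0.1316]
tool_rot: [0.243, 0.668, -0.241, 0.661]
ft_force: [-0.2, 0.2, -0.7]
grip_width: 0.0483
```

```bash
python3 -c "
from h import *
to(.525,.0286,.12,-40.5)"
```

```text
t 7.3 p [ 0.509  -0.0596  0.1316] jaw -40.1 dj -0.4 shift [ 0.048   0.3113 -0.1778] turn [ 0.0145 -0.0199  0.001 ] w 0.0483 F [-0.2  0.2 -0.7]
```

Emit:
apply_moves(targets=[0, 0.06, -0.03, 0.01, -0.01, 0, 0.2, 0, 0.14, -0.08, 0.01, -0.01, 0, 0.2, 0, 0.22, -0.125, 0.01, -0.01, 0, 0.2, 0, 0.28, -0.16, 0.01, -0.01, 0, 0.2, 0.03, 0.31, -0.177, 0.01, -0.01, 0, 0.2, 0.04, 0.31, -0.177, 0.01, -0.01, 0, 0.2, 0.04, 0.31, -0.177, 0.01, -0.01, 0, 0.2])

```text
clock: 7.88
eef_pos: [0.525, 0.0248, 0.1217]
tool_rot: [0.245, 0.665, -0.245, 0.662]
ft_force: [-0.6, 0.3, -2.1]
grip_width: 0.0484
```

```bash
python3 -c "
from h import *
to(.525,.0286,.1,-40.5)
snap('top','top3');snap('side','side3')
a=cv2.imread('pics/top3.png')[160:280,190:350];b=cv2.imread('pics/side3.png')[120:240,200:360]
cv2.imwrite('pics/c3.png',np.vstack([cv2.resize(a,(400,300),interpolation=2),cv2.resize(b,(400,300),interpolation=2)]))"
```

```text
t 7.8833 p [0.525  0.0248 0.1217] jaw -40.5 dj 0.0 shift [ 0.0869  0.0117 -0.0097] turn [-0.0017 -0.0074  0.005 ] w 0.0484 F [-0.6  0.3 -2.1]
```

View pics/c3.png

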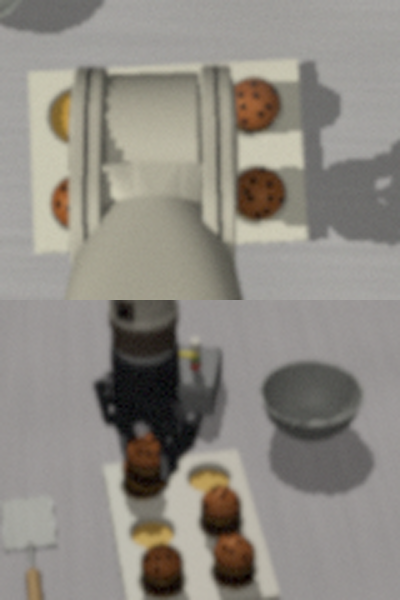

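```bash
cat >> h.py <<'E'
def proj(n,c):
    p=bot.camera_params(n);T=np.array(p['T']); q=T[:3,:3].T@(np.array(c)-T[:3,3]); return np.array([p['cx']-q[0]/q[2]*p['fx'],p['cy']+q[1]/q[2]*p['fy']]).round(1)
E
python3 -c "
from h import *
pz=.1217-.0165
for z in (0,.044,.062): print(proj('side',(.526,.0248,pz+z)))
im=cv2.imread('pics/side3.png');cv2.imwrite('pics/c3b.png',cv2.resize(im[160:240,220:320],(800,640)[::1],interpolation=cv2.INTER_CUBIC)[:600])
"
```

```text
[260.3 191.1]
[259.8 179.7]
[259.6 174.9]
```

View pics/c3b.png

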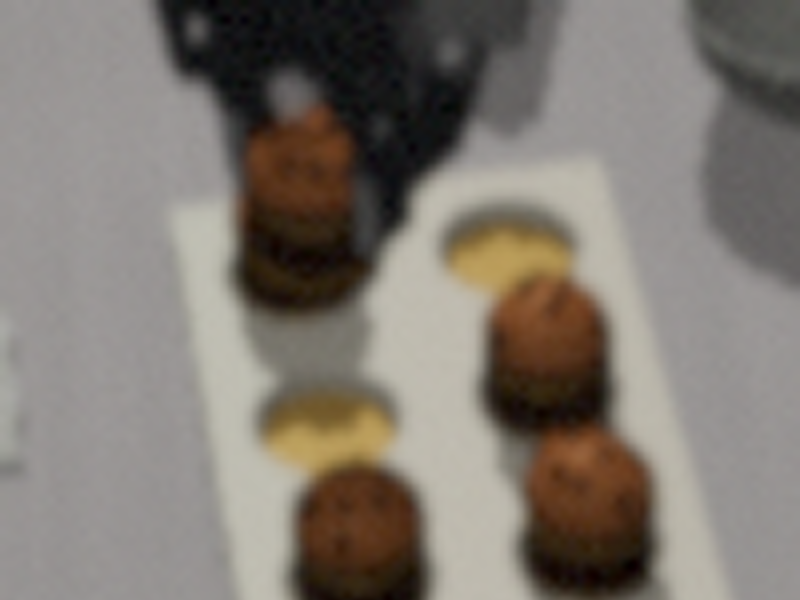

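```bash
python3 -c "
from h import *
for n,c in dict(h4=(.610,.0353),h0=(.5319,-.0561),h3=(.6167,-.0494)).items(): print(n,proj('side',(*c,.006)),proj('side',(*c,.05)),proj('side',(*c,.068)))
for n,c in dict(h1=(.525,.0286),h5=(.6033,.1201)).items(): print(n,proj('side',(*c,.018)),proj('side',(*c,.006)))
p,R,o=pose();print(p,R.as_matrix().round(3),o['joint_pos'])
"
```

```text
h4 [288.4 210.9] [288.5 200.4] [288.5 196.1]
h0 [265.2 234.3] [264.8 223.8] [264.6 219.4]
h3 [293.6 230.6] [293.8 220.1] [293.9 215.7]
h1 [260.9 211.5] [261.  214.3]
h5 [283.6 189.8] [283.6 192.6]
[0.52576887 0.02422672 0.12286514] [[-0.002  0.651  0.759]
 [ 0.001  0.759 -0.651]
 [-1.    -0.001 -0.002]] [ 4.55229188e-02  3.65721751e-01 -1.14186417e-01  1.09328062e+00
  9.07252518e-04  2.32551228e+00]
```

```bash
python3 -c "
from h import *
print('lift',[proj('side',(.4664,-.3528,.123+z)) for z in (0,.062)])
t=np.array((.5258,.0242,.1229))
for s in (-.03,.03):print('tip',s,proj('side',t+s*np.array([.759,-.651,0])))
a=cv2.imread('pics/side2.png')[240:320,200:300];cv2.imwrite('pics/c2b.png',cv2.resize(a,(750,600),interpolation=2))
"
```

```text
lift [array([245.2, 293.5]), array([243.7, 277. ])]
tip -0.03 [251.9 182.8]
tip 0.03 [268.4 190.6]
```

View pics/c2b.png

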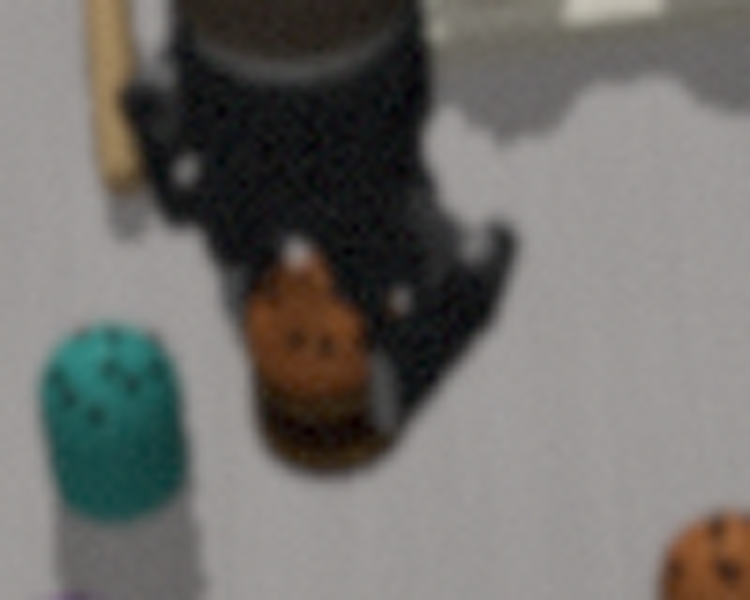

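```bash
cat > cyl.py <<'E'
from h import *
from scipy.optimize import least_squares
def cloud(n,d):
    p=bot.camera_params(n);T=np.array(p['T']);v,u=np.mgrid[:420,:560]
    c=np.stack([(u-p['cx'])/p['fx']*d,-(v-p['cy'])/p['fy']*d,-d],-1)
    return c@T[:3,:3].T+T[:3,3]
def cake(tag,c0,zb,n='side',view=False):
    im=cv2.imread(f'pics/{tag}.png');d=np.load(f'{tag}_d.npy');P=cloud(n,d)
    hsv=cv2.cvtColor(im,cv2.COLOR_BGR2HSV)
    # brown/orange hue, saturated enough to exclude the black gripper
    m=((hsv[...,0]<24)&(hsv[...,1]>90)&(d>0))
    q=P[m]; r=np.hypot(q[:,0]-c0[0],q[:,1]-c0[1])
    q=q[(r<.04)&(q[:,2]>zb+.002)&(q[:,2]<zb+.072)]
    side=q[(q[:,2]<zb+.046)]
    f=lambda x:np.hypot(side[:,0]-x[0],side[:,1]-x[1])-.025
    s=least_squares(f,c0,loss='soft_l1',f_scale=.003)
    u,v=np.nonzero(m)[1],np.nonzero(m)[0]
    res=f(s.x)
    # tilt: full cylinder w/ linear drift
    g=lambda x:np.hypot(side[:,0]-x[0]-x[2]*(side[:,2]-zb-.022),side[:,1]-x[1]-x[3]*(side[:,2]-zb-.022))-.025
    s2=least_squares(g,[*s.x,0,0],loss='soft_l1',f_scale=.003)
    print(tag,c0,len(q),len(side),'fit',s.x.round(4),'rms',res.std().round(4),'tilt',s2.x.round(3),'z',q[:,2].min().round(3),q[:,2].max().round(3))
E
python3 -c "
from cyl import *
for c in ((.610,.0353),(.5319,-.0561),(.6167,-.0494)): cake('side3',c,.018)
cake('side3',(.526,.0245),.106)
cake('side2',(.4664,-.3528),.123)
cake('side1',(.4653,-.3516),0.)
cake('side1',(.5915,-.374),0.)
cake('side3',(.5915,-.374),0.)
"
```

```text
side3 (0.61, 0.0353) 236 173 fit [0.6105 0.0364] rms 0.0045 tilt [0.61  0.036 0.164 0.085] z 0.021 0.071
side3 (0.5319, -0.0561) 252 191 fit [ 0.5306 -0.0547] rms 0.0043 tilt [ 0.531 -0.055  0.03   0.11 ] z 0.02 0.073
side3 (0.6167, -0.0494) 264 201 fit [ 0.6162 -0.0478] rms 0.0046 tilt [ 0.616 -0.048  0.113  0.128] z 0.02 0.071
side3 (0.526, 0.0245) 276 153 fit [0.5223 0.0239] rms 0.0022 tilt [ 0.522  0.024 -0.008  0.005] z 0.108 0.177
side2 (0.4664, -0.3528) 355 164 fit [ 0.4631 -0.3529] rms 0.0012 tilt [ 0.463 -0.353 -0.009  0.02 ] z 0.126 0.194
side1 (0.4653, -0.3516) 391 153 fit [ 0.4625 -0.3529] rms 0.0014 tilt [ 0.463 -0.353 -0.002  0.   ] z 0.003 0.071
side1 (0.5915, -0.374) 395 159 fit [ 0.5889 -0.3755] rms 0.0012 tilt [ 0.589 -0.375  0.016 -0.008] z 0.003 0.066
side3 (0.5915, -0.374) 404 172 fit [ 0.589  -0.3756] rms 0.0012 tilt [ 0.589 -0.376 -0.028  0.014] z 0.003 0.068
```

```bash
sed -i 's/def cake(tag,c0,zb,n=.side.,view=False)/def cake(tag,c0,zb,lo=.002,n="side")/; s/q\[:,2\]>zb+.002/q[:,2]>zb+lo/' cyl.py
python3 -c "
from cyl import *
H={4:(.610,.0353),0:(.5319,-.0561),3:(.6167,-.0494),2:(.5185,.1134)}
for t in ('side1','side2','side3','side0'):
  for k,c in H.items():
    try: print(k,end=' ');cake(t,c,.006,.016)
    except Exception as e: print(e)
cake('side3',(.526,.0245),.106)
"
```

```text
4 side1 (0.61, 0.0353) 233 97 fit [0.6083 0.0363] rms 0.0023 tilt [ 0.609  0.036 -0.043  0.065] z 0.022 0.071
0 side1 (0.5319, -0.0561) 261 106 fit [ 0.5303 -0.0558] rms 0.002 tilt [ 0.531 -0.056 -0.018  0.044] z 0.022 0.073
3 side1 (0.6167, -0.0494) 264 106 fit [ 0.6154 -0.0489] rms 0.0021 tilt [ 0.616 -0.049 -0.07   0.046] z 0.022 0.074
2 zero-size array to reduction operation minimum which has no identity
4 side2 (0.61, 0.0353) 229 91 fit [0.6087 0.0356] rms 0.0023 tilt [ 0.609  0.036 -0.021 -0.046] z 0.022 0.073
0 side2 (0.5319, -0.0561) 265 107 fit [ 0.5302 -0.0561] rms 0.002 tilt [ 0.53  -0.056 -0.003  0.013] z 0.022 0.072
3 side2 (0.6167, -0.0494) 261 103 fit [ 0.6154 -0.0491] rms 0.0021 tilt [ 0.614 -0.049  0.078 -0.008] z 0.022 0.073
2 zero-size array to reduction operation minimum which has no identity
4 side3 (0.61, 0.0353) 230 92 fit [0.6092 0.0358] rms 0.0023 tilt [0.609 0.036 0.008 0.01 ] z 0.022 0.071
0 side3 (0.5319, -0.0561) 248 101 fit [ 0.5303 -0.0558] rms 0.0023 tilt [ 0.531 -0.055 -0.055 -0.049] z 0.022 0.073
3 side3 (0.6167, -0.0494) 259 102 fit [ 0.6152 -0.0487] rms 0.0019 tilt [ 0.615 -0.049  0.029  0.017] z 0.022 0.071
2 side3 (0.5185, 0.1134) 16 12 fit [0.5209 0.1106] rms 0.0018 tilt [ 0.521  0.109  0.028 -0.574] z 0.022 0.061
4 side0 (0.61, 0.0353) 226 88 fit [0.6081 0.0357] rms 0.0022 tilt [0.608 0.036 0.053 0.011] z 0.022 0.071
0 side0 (0.5319, -0.0561) 254 99 fit [ 0.5306 -0.056 ] rms 0.0019 tilt [ 0.53  -0.056  0.013  0.026] z 0.022 0.074
3 side0 (0.6167, -0.0494) 263 108 fit [ 0.6153 -0.049 ] rms 0.0021 tilt [ 0.616 -0.049 -0.025  0.011] z 0.023 0.073
2 side0 (0.5185, 0.1134) 201 91 fit [0.5175 0.1131] rms 0.0028 tilt [0.517 0.113 0.06  0.047] z 0.022 0.074
side3 (0.526, 0.0245) 276 153 fit [0.5223 0.0239] rms 0.0022 tilt [ 0.522  0.024 -0.008  0.005] z 0.108 0.177
  ret = _var(a, axis=axis, dtype=dtype, out=out, ddof=ddof,
  arrmean = um.true_divide(arrmean, div, out=arrmean,
  ret = ret.dtype.type(ret / rcount)
```

Emit:
apply_moves(targets=[0.03, 0.01, -0.004, 0, 0, 0, 0.2, 0.07, 0.02, -0.009, 0, 0, 0, 0.2, 0.11, 0.02, -0.009, 0, 0, 0, 0.2, 0.15, 0.02, -0.009, 0, 0, 0, 0.2, 0.2, 0.02, -0.009, 0, 0, 0, 0.2, 0.2, 0.02, -0.009, 0, 0, 0, 0.2, 0.2, 0.02, -0.009, 0, 0, 0, 0.2])

```text
clock: 8.57
eef_pos: [0.5269, 0.0305, 0.0724]
tool_rot: [0.245, 0.665, -0.245, 0.662]
ft_force: [0.1, -0.1, -0.8]
grip_width: 0.0485
```

```bash
python3 -c "
from cyl import *
snap('side','side4')
to(.5275,.0295,.022,-40.5)
cake('side4',(.5265,.029),.057)
im=cv2.imread('pics/side4.png');cv2.imwrite('pics/c4b.png',cv2.resize(im[165:240,220:320],(800,600),interpolation=cv2.INTER_CUBIC))
print(proj('side',(.5238,.0287,.057)),proj('side',(.5238,.0037,.057)))
"
```

```text
t 8.6167 p [0.5277 0.0306 0.0733] jaw -40.6 dj 0.1 shift [ 0.2053 -0.0038  0.0026] turn [-0.0026 -0.004  -0.0001] w 0.0485 F [-1.1  0.2 -1.6]
side4 (0.5265, 0.029) 263 134 fit [0.5242 0.0298] rms 0.0026 tilt [ 0.524  0.03  -0.011 -0.002] z 0.059 0.127
[260.1 202.2] [260.6 208. ]
```

View pics/c4b.png

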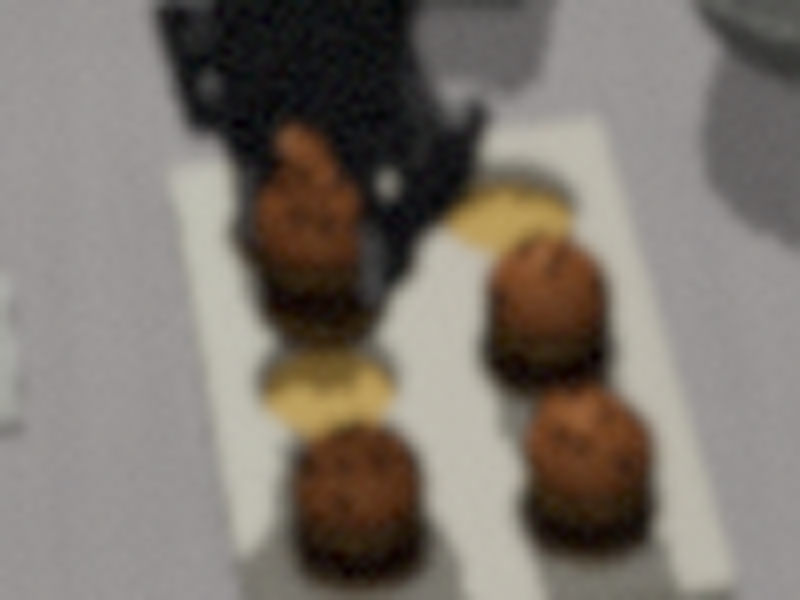

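Emit:
apply_moves(targets=[0.04, -0.003, 0.003, 0, 0, 0, 0.2, 0.08, -0.003, 0.003, 0, 0, 0, 0.2, 0.12, -0.003, 0.003, 0, 0, 0, 0.2, 0.14, -0.003, 0.003, 0, 0, 0, 0.2, 0.155, -0.003, 0.003, 0, 0, 0, 0.2, 0.165, -0.003, 0.003, 0, 0, 0, 0.2, 0.165, -0.003, 0.003, 0, 0, 0, 0.2])

```text
clock: 9.2
eef_pos: [0.5278, 0.0297, 0.0319]
tool_rot: [0.245, 0.664, -0.245, 0.663]
ft_force: [0.9, -0.6, -1.1]
grip_width: 0.0485
```

```bash
python3 -c "
from cyl import *
snap('side','side5')
to(.5275,.0295,.022,-40.5)
cake('side5',(.524,.029),.017,.018)
im=cv2.imread('pics/side5.png');cv2.imwrite('pics/c5b.png',cv2.resize(im[165:240,220:320],(800,600),interpolation=cv2.INTER_CUBIC))
"
```

```text
t 9.25 p [0.5281 0.0297 0.0324] jaw -40.6 dj 0.1 shift [ 0.0415 -0.0023 -0.0013] turn [-0.0023 -0.0028 -0.0014] w 0.0479 F [-0.2  0.8 -0.6]
side5 (0.524, 0.029) 193 73 fit [0.5251 0.029 ] rms 0.0023 tilt [0.525 0.029 0.017 0.003] z 0.035 0.088
```

View pics/c5b.png

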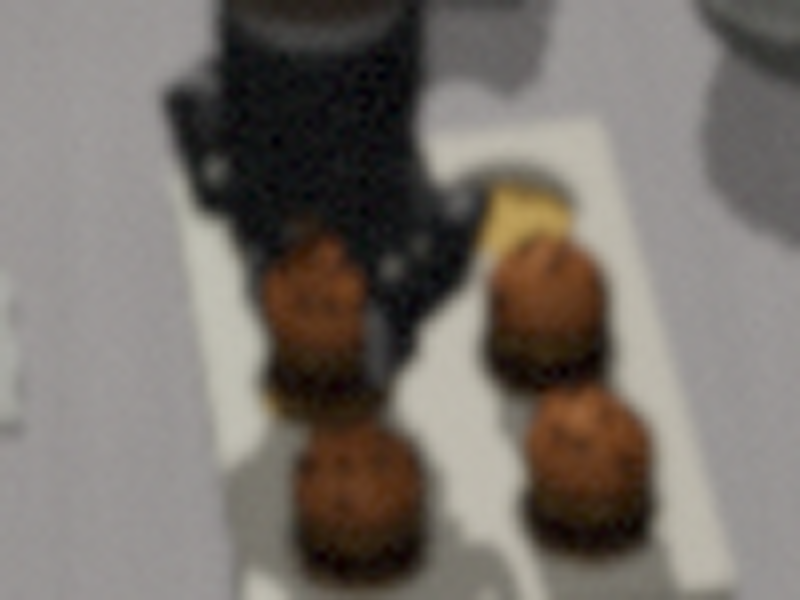

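Emit:
apply_moves(targets=[0.01, -0.002, -0.002, 0, 0, 0, 0.2, 0.02, -0.002, -0.002, 0, 0, 0, 0.2, 0.03, -0.002, -0.002, 0, 0, 0, 0.2, 0.036, -0.002, -0.002, 0, 0, 0, 0.2, 0.036, -0.002, -0.002, 0, 0, 0, 0.2])

```text
clock: 9.67
eef_pos: [0.5275, 0.0297, 0.0238]
tool_rot: [0.246, 0.663, -0.245, 0.663]
ft_force: [-1.2, 1.2, 1.9]
grip_width: 0.0484
```

Emit:
apply_moves(targets=[0.004, 0, 0, 0, 0, 0, 0.2, 0.006, 0, 0, 0, 0, 0, 0.2, 0.006, 0, 0, 0, 0, 0, 0.2])

```text
clock: 9.92
eef_pos: [0.5275, 0.0297, 0.0237]
tool_rot: [0.246, 0.663, -0.245, 0.663]
ft_force: [-4.8, 0.8, 10.9]
grip_width: 0.0483
```

Emit:
apply_moves(targets=[0.004, 0, 0, 0, 0, 0, 0.2, 0.006, 0, 0, 0, 0, 0, 0.2, 0.006, 0, 0, 0, 0, 0, 0.2])

```text
clock: 10.17
eef_pos: [0.5275, 0.0297, 0.0236]
tool_rot: [0.246, 0.663, -0.244, 0.663]
ft_force: [-8.4, -0.6, 21.5]
grip_width: 0.0482
```

```bash
python3 -c "
from cyl import *
snap('side','side6')
to(.5275,.0295,.022,-40.5)
cake('side6',(.524,.029),.008,.018)
for c in ((.610,.0353),(.5319,-.0561),(.6167,-.0494)): cake('side6',c,.006,.016)
"
```

```text
t 10.2167 p [0.5275 0.0297 0.0237] jaw -40.6 dj 0.1 shift [ 0.0066 -0.0009  0.0005] turn [-0.0022 -0.0001 -0.0041] w 0.0486 F [-8.9  0.2 20.5]
side6 (0.524, 0.029) 200 85 fit [0.5242 0.0291] rms 0.0024 tilt [0.523 0.029 0.086 0.043] z 0.026 0.078
side6 (0.61, 0.0353) 231 92 fit [0.6081 0.036 ] rms 0.0021 tilt [ 0.608  0.036 -0.01   0.001] z 0.022 0.072
side6 (0.5319, -0.0561) 267 110 fit [ 0.5302 -0.0558] rms 0.0018 tilt [ 0.531 -0.056 -0.026 -0.001] z 0.023 0.076
side6 (0.6167, -0.0494) 261 103 fit [ 0.615  -0.0488] rms 0.0022 tilt [ 0.615 -0.049  0.029 -0.02 ] z 0.022 0.075
```

Emit:
apply_moves(targets=[-0.01, 0, 0, 0, 0, 0, 0.2, -0.01, 0, 0, 0, 0, 0, 0.2])

```text
clock: 10.38
eef_pos: [0.5282, 0.0297, 0.024]
tool_rot: [0.246, 0.663, -0.244, 0.664]
ft_force: [0.3, 0.8, -0.7]
grip_width: 0.0484
```

Emit:
apply_moves(targets=[0, 0, 0, 0, 0, 0, 0.6, 0, 0, 0, 0, 0, 0, 0.65, 0, 0, 0, 0, 0, 0, 0.7, 0, 0, 0, 0, 0, 0, 0.75, 0, 0, 0, 0, 0, 0, 0.75])

```text
clock: 10.8
eef_pos: [0.5274, 0.0297, 0.0227]
tool_rot: [0.246, 0.664, -0.245, 0.663]
ft_force: [0.2, -0.6, 0.3]
grip_width: 0.064
```

Emit:
apply_moves(targets=[-0.03, 0, 0, 0, 0, 0, 0.75, -0.08, 0, 0, 0, 0, 0, 0.75, -0.15, 0, 0, 0, 0, 0, 0.75, -0.25, 0, 0, 0, 0, 0, 0.75, -0.35, 0, 0, 0, 0, 0, 1, -0.45, 0, 0, 0, 0, 0, 1, -0.55, 0, 0, 0, 0, 0, 1, -0.55, 0, 0, 0, 0, 0, 1])

```text
clock: 11.47
eef_pos: [0.531, 0.0296, 0.1667]
tool_rot: [0.247, 0.66, -0.243, 0.666]
ft_force: [1.0, 0.2, -0.4]
grip_width: 0.0852
```

```bash
python3 -c "
from cyl import *
snap('side','side7')
to(.591,-.3735,.15,-40.5)
cake('side7',(.524,.029),.006,.018)
im=cv2.imread('pics/side7.png');cv2.imwrite('pics/c7.png',cv2.resize(im[165:240,220:320],(800,600),interpolation=cv2.INTER_CUBIC))
"
```

```text
t 11.5167 p [0.5299 0.0296 0.1643] jaw -40.6 dj 0.1 shift [ 0.0558 -1.0662  1.234 ] turn [-0.0023  0.0084 -0.0122] w 0.0856 F [0.3 0.4 0.9]
side7 (0.524, 0.029) 231 83 fit [0.5249 0.0291] rms 0.0022 tilt [0.524 0.029 0.047 0.033] z 0.025 0.071
```

View pics/c7.png

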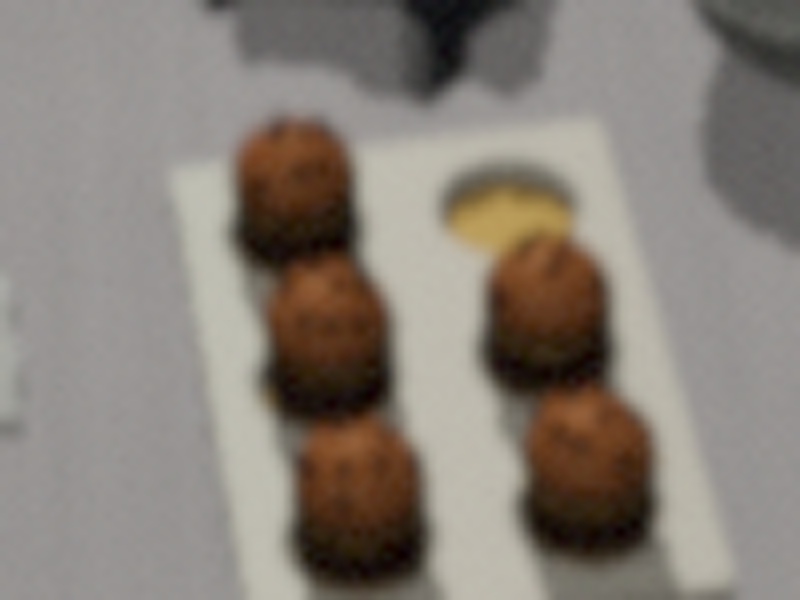

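Emit:
apply_moves(targets=[0, -0.05, 0.06, 0, 0, 0, 1, 0, -0.12, 0.14, 0, 0, 0, 1, 0, -0.2, 0.23, 0, 0, 0, 1, 0, -0.28, 0.32, 0, 0, 0, 1, 0, -0.36, 0.41, 0, 0, 0, 1, 0, -0.44, 0.5, 0, 0, 0, 1, 0, -0.52, 0.59, 0, 0, 0, 1, 0, -0.6, 0.68, 0, 0, 0, 1, 0, -0.68, 0.78, 0, 0, 0, 1, 0, -0.76, 0.88, 0, 0, 0, 1, 0, -0.82, 0.95, 0, 0, 0, 1, 0, -0.82, 0.95, 0, 0, 0, 1])

```text
clock: 12.52
eef_pos: [0.574, -0.2853, 0.1582]
tool_rot: [0.247, 0.663, -0.247, 0.662]
ft_force: [0.1, 0.4, 0.6]
grip_width: 0.0855
```

```bash
python3 -c "
from h import *
to(.591,-.3745,.1,-40.5)"
```

```text
t 12.5167 p [ 0.574  -0.2853  0.1582] jaw -40.9 dj 0.4 shift [ 0.2327 -0.2254  0.2852] turn [-0.0127 -0.0031  0.0015] w 0.0855 F [0.1 0.4 0.6]
```

Emit:
apply_moves(targets=[0, -0.07, 0.09, 0, 0, 0, 1, 0, -0.14, 0.18, 0, 0, 0, 1, 0.05, -0.2, 0.25, 0, 0, 0, 1, 0.12, -0.225, 0.285, 0, 0, 0, 1, 0.2, -0.225, 0.285, 0, 0, 0, 1, 0.23, -0.225, 0.285, 0, 0, 0, 1, 0.23, -0.225, 0.285, 0, 0, 0, 1, 0.23, -0.225, 0.285, 0, 0, 0, 1])

```text
clock: 13.18
eef_pos: [0.5917, -0.3685, 0.1017]
tool_rot: [0.246, 0.664, -0.244, 0.662]
ft_force: [-0.2, 0.2, 0.4]
grip_width: 0.0856
```

```bash
python3 -c "
from h import *
to(.591,-.3745,.018,-40.5)
im,_=snap('side','side8');cv2.imwrite('pics/c8.png',cv2.resize(cv2.imread('pics/side8.png')[240:360,220:380],(800,600),interpolation=cv2.INTER_CUBIC))"
```

```text
t 13.1833 p [ 0.5917 -0.3685  0.1017] jaw -40.5 dj 0.0 shift [ 0.3349 -0.0204  0.0148] turn [-0.0005 -0.0073 -0.0015] w 0.0856 F [-0.2  0.2  0.4]
```

View pics/c8.png

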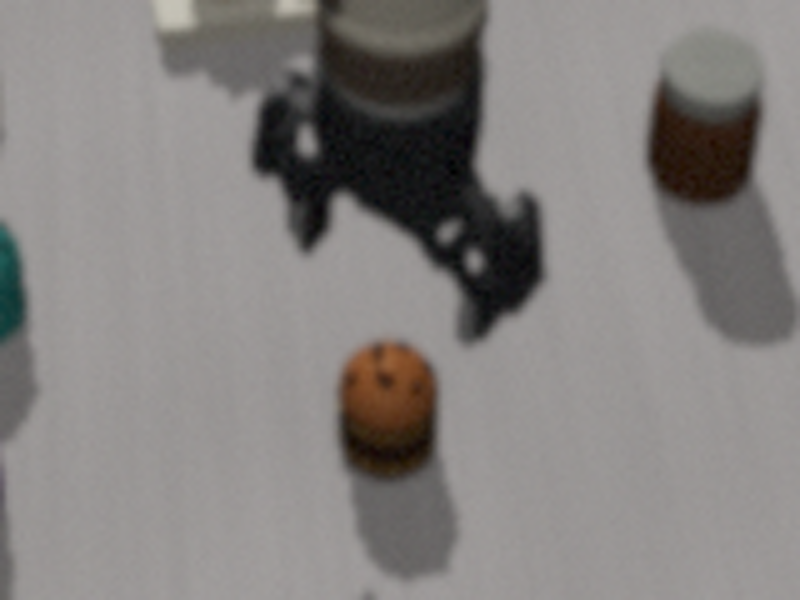

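Emit:
apply_moves(targets=[0.03, -0.016, 0.012, 0, 0, 0, 1, 0.08, -0.016, 0.012, 0, 0, 0, 1, 0.14, -0.016, 0.012, 0, 0, 0, 1, 0.2, -0.016, 0.012, 0, 0, 0, 1, 0.26, -0.016, 0.012, 0, 0, 0, 1, 0.31, -0.016, 0.012, 0, 0, 0, 1, 0.335, -0.016, 0.012, 0, 0, 0, 1, 0.335, -0.016, 0.012, 0, 0, 0, 1, 0.335, -0.016, 0.012, 0, 0, 0, 1])

```text
clock: 13.98
eef_pos: [0.592, -0.3746, 0.019]
tool_rot: [0.246, 0.663, -0.245, 0.663]
ft_force: [0.4, 0.1, 0.2]
grip_width: 0.0853
```

```bash
python3 -c "
from h import *
to(.591,-.3745,.018,-40.5)"
```

```text
t 13.9833 p [ 0.592  -0.3746  0.019 ] jaw -40.6 dj 0.1 shift [ 0.0039 -0.0022 -0.0034] turn [-0.0021 -0.0018 -0.0019] w 0.0853 F [0.4 0.1 0.2]
```

Emit:
apply_moves(targets=[0, -0.006, 0, 0, 0, 0, 1, 0, -0.006, 0, 0, 0, 0, 0.75, 0, -0.006, 0, 0, 0, 0, 0.65, 0, -0.006, 0, 0, 0, 0, 0.55, 0, -0.006, 0, 0, 0, 0, 0.45, 0, -0.006, 0, 0, 0, 0, 0.3, 0, -0.006, 0, 0, 0, 0, 0.2, 0, -0.006, 0, 0, 0, 0, 0.2, 0, -0.006, 0, 0, 0, 0, 0.2, 0, -0.006, 0, 0, 0, 0, 0.2, 0, -0.006, 0, 0, 0, 0, 0.2])

```text
clock: 14.9
eef_pos: [0.5915, -0.3762, 0.0199]
tool_rot: [0.245, 0.663, -0.245, 0.664]
ft_force: [-1.3, 0.4, 6.4]
grip_width: 0.0484
```

Emit:
apply_moves(targets=[-0.02, 0, 0, 0, 0, 0, 0.2, -0.06, 0, 0, 0, 0, 0, 0.2, -0.12, 0, 0, 0, 0, 0, 0.2, -0.2, 0, 0, 0, 0, 0, 0.2, -0.28, 0, 0, 0, 0, 0, 0.2, -0.36, 0, 0, 0, 0, 0, 0.2, -0.44, 0, 0, 0, 0, 0, 0.2, -0.48, 0, 0, 0, 0, 0, 0.2, -0.48, 0, 0, 0, 0, 0, 0.2])

```text
clock: 15.65
eef_pos: [0.5923, -0.3768, 0.1423]
tool_rot: [0.245, 0.662, -0.245, 0.665]
ft_force: [0.2, 0.0, -0.8]
grip_width: 0.0483
```

```bash
python3 -c "
from cyl import *
snap('side','side9')
to(.606,.1205,.14,-40.5)
p,_,_=pose()
cake('side9',(p[0]-.002,p[1]),p[2]-.018)
im,_=snap('side','side8');cv2.imwrite('pics/c9.png',cv2.resize(cv2.imread('pics/side9.png')[220:340,220:380],(800,600),interpolation=cv2.INTER_CUBIC))"
```

```text
t 15.7 p [ 0.5916 -0.3763  0.1401] jaw -40.6 dj 0.1 shift [ 6.0000e-04  1.5472e+00 -1.2484e+00] turn [-0.0022  0.0031 -0.0027] w 0.0481 F [ 0.4 -0.1 -1.1]
side9 (np.float64(0.5895584502129689), np.float64(-0.3763066753594991)) 400 166 fit [ 0.5905 -0.3768] rms 0.0012 tilt [ 0.59  -0.377  0.003  0.005] z 0.125 0.191
```

View pics/c9.png

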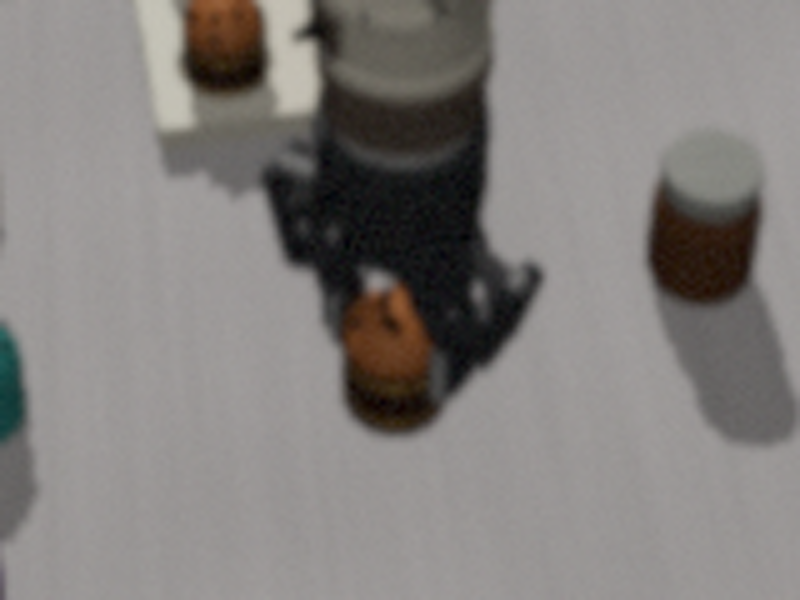

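Emit:
apply_moves(targets=[0, 0.05, -0.04, 0, 0, 0, 0.2, 0, 0.12, -0.1, 0, 0, 0, 0.2, 0, 0.22, -0.18, 0, 0, 0, 0.2, 0, 0.32, -0.26, 0, 0, 0, 0.2, 0, 0.42, -0.34, 0, 0, 0, 0.2, 0, 0.52, -0.42, 0, 0, 0, 0.2, 0, 0.62, -0.5, 0, 0, 0, 0.2, 0, 0.72, -0.58, 0, 0, 0, 0.2, 0, 0.82, -0.66, 0, 0, 0, 0.2, 0, 0.91, -0.74, 0, 0, 0, 0.2, 0, 0.97, -0.79, 0, 0, 0, 0.2, 0, 1, -0.81, 0, 0, 0, 0.2])

```text
clock: 16.75
eef_pos: [0.5979, -0.0511, 0.137]
tool_rot: [0.244, 0.666, -0.244, 0.662]
ft_force: [0.7, -0.2, -1.0]
grip_width: 0.0482
```

```bash
python3 -c "
from h import *
to(.6035,.121,.12,-40.5)"
```

```text
t 16.75 p [ 0.5979 -0.0511  0.137 ] jaw -40.4 dj -0.1 shift [ 0.0699  0.539  -0.4284] turn [ 0.0047 -0.0106  0.002 ] w 0.0482 F [ 0.7 -0.2 -1. ]
```

Emit:
apply_moves(targets=[0, 0.05, -0.04, 0, 0, 0, 0.2, 0, 0.13, -0.1, 0, 0, 0, 0.2, 0, 0.22, -0.175, 0, 0, 0, 0.2, 0, 0.31, -0.246, 0, 0, 0, 0.2, 0, 0.4, -0.318, 0, 0, 0, 0.2, 0, 0.48, -0.38, 0, 0, 0, 0.2, 0.03, 0.525, -0.42, 0, 0, 0, 0.2, 0.06, 0.535, -0.428, 0, 0, 0, 0.2, 0.06, 0.535, -0.428, 0, 0, 0, 0.2, 0.06, 0.535, -0.428, 0, 0, 0, 0.2])

```text
clock: 17.58
eef_pos: [0.6042, 0.1155, 0.1225]
tool_rot: [0.245, 0.664, -0.246, 0.662]
ft_force: [0.6, -0.3, -0.3]
grip_width: 0.0483
```

```bash
python3 -c "
from cyl import *
snap('side','side10')
to(.6035,.121,.075,-40.5)
p,_,_=pose()
cake('side10',(p[0]-.002,p[1]),p[2]-.02)"
```

```text
t 17.6333 p [0.6048 0.1152 0.1234] jaw -40.7 dj 0.2 shift [ 0.1935  0.0145 -0.0185] turn [-0.0056 -0.004   0.0026] w 0.0485 F [ 0.4  0.1 -1. ]
side10 (np.float64(0.6027615011682217), np.float64(0.11522347154585628)) 248 131 fit [0.6025 0.1157] rms 0.0023 tilt [0.602 0.116 0.005 0.013] z 0.107 0.172
```

Emit:
apply_moves(targets=[0.03, 0.013, -0.014, 0, 0, 0, 0.2, 0.07, 0.013, -0.014, 0, 0, 0, 0.2, 0.11, 0.013, -0.014, 0, 0, 0, 0.2, 0.15, 0.013, -0.014, 0, 0, 0, 0.2, 0.18, 0.013, -0.014, 0, 0, 0, 0.2, 0.18, 0.013, -0.014, 0, 0, 0, 0.2, 0.18, 0.013, -0.014, 0, 0, 0, 0.2])

```text
clock: 18.22
eef_pos: [0.6041, 0.1215, 0.0784]
tool_rot: [0.245, 0.664, -0.245, 0.662]
ft_force: [0.3, -0.3, -1.8]
grip_width: 0.0481
```

```bash
python3 -c "
from cyl import *
snap('side','side11');snap('top','top11')
to(.6035,.121,.026,-40.5)
p,_,_=pose()
cake('side11',(p[0]-.002,p[1]),p[2]-.02)
print(proj('side',(.602,.1204,.057)),proj('side',(.602,.0954,.057)))
im=cv2.imread('pics/side11.png');cv2.imwrite('pics/c11.png',cv2.resize(im[165:240,220:320],(800,600),interpolation=cv2.INTER_CUBIC))
"
```

```text
t 18.3167 p [0.6051 0.1218 0.0797] jaw -40.6 dj 0.1 shift [ 0.2148 -0.0069 -0.0026] turn [-0.0022 -0.0015 -0.0029] w 0.0479 F [-0.4 -0.3 -0.1]
side11 (np.float64(0.6030901505997052), np.float64(0.12180766770888843)) 236 115 fit [0.6022 0.1218] rms 0.0026 tilt [ 0.603  0.122 -0.112  0.017] z 0.062 0.131
[283.1 180.5] [283.9 185.8]
```

View pics/c11.png

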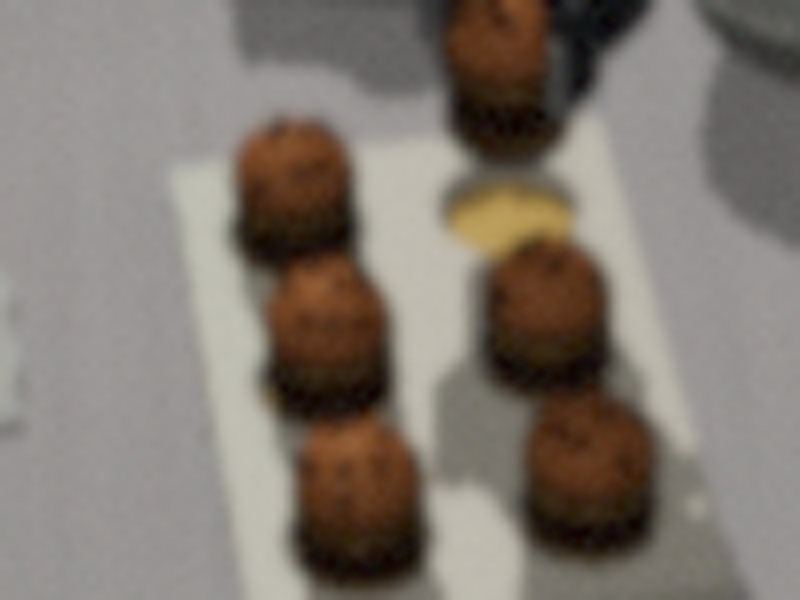

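Emit:
apply_moves(targets=[0.04, -0.004, 0.003, 0, 0, 0, 0.2, 0.08, -0.004, 0.003, 0, 0, 0, 0.2, 0.12, -0.004, 0.003, 0, 0, 0, 0.2, 0.145, -0.004, 0.003, 0, 0, 0, 0.2, 0.165, -0.004, 0.003, 0, 0, 0, 0.2, 0.165, -0.004, 0.003, 0, 0, 0, 0.2])

```text
clock: 18.82
eef_pos: [0.6034, 0.1203, 0.0362]
tool_rot: [0.245, 0.665, -0.245, 0.662]
ft_force: [-1.1, 1.1, -0.3]
grip_width: 0.0478
```

```bash
python3 -c "
from cyl import *
snap('side','side12')
to(.6035,.121,.026,-40.5)
p,_,_=pose()
cake('side12',(p[0]-.002,p[1]),p[2]-.02,.018)
im=cv2.imread('pics/side12.png');cv2.imwrite('pics/c12.png',cv2.resize(im[145:220,240:340],(800,600),interpolation=cv2.INTER_CUBIC))
"
```

```text
t 18.8667 p [0.6039 0.1204 0.037 ] jaw -40.6 dj 0.1 shift [ 0.0442  0.0007 -0.0026] turn [-0.0022 -0.0049  0.0014] w 0.0484 F [ 0.3 -0.3 -1.7]
side12 (np.float64(0.6018956717504479), np.float64(0.12042515948755718)) 180 66 fit [0.6008 0.1212] rms 0.0029 tilt [ 0.601  0.121 -0.022  0.049] z 0.035 0.086
```

View pics/c12.png

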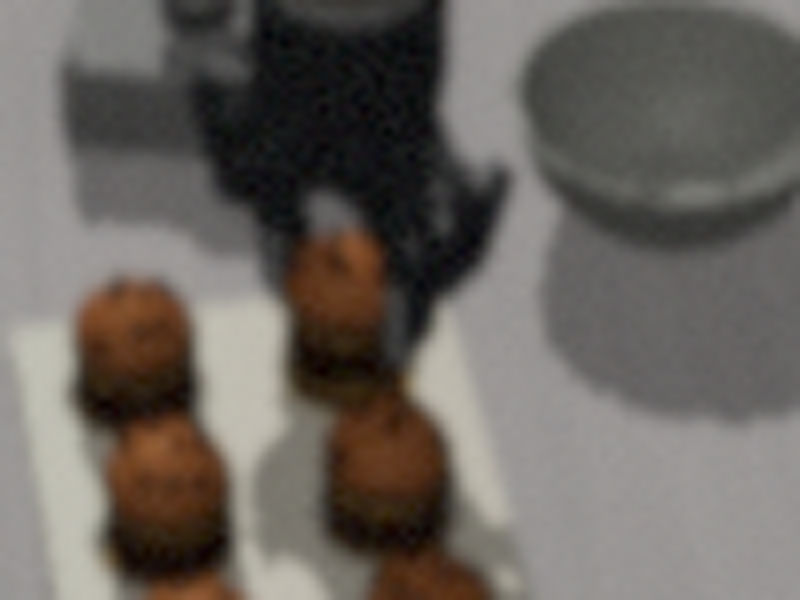

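Emit:
apply_moves(targets=[0.01, 0.002, 0.002, 0, 0, 0, 0.2, 0.02, 0.002, 0.002, 0, 0, 0, 0.2, 0.03, 0.002, 0.002, 0, 0, 0, 0.2, 0.036, 0.002, 0.002, 0, 0, 0, 0.2, 0.036, 0.002, 0.002, 0, 0, 0, 0.2])

```text
clock: 19.28
eef_pos: [0.6051, 0.1206, 0.0288]
tool_rot: [0.245, 0.664, -0.245, 0.663]
ft_force: [1.2, -0.3, -1.0]
grip_width: 0.0481
```

Emit:
apply_moves(targets=[0.003, 0, 0, 0, 0, 0, 0.2, 0.005, 0, 0, 0, 0, 0, 0.2, 0.005, 0, 0, 0, 0, 0, 0.2])

```text
clock: 19.53
eef_pos: [0.6054, 0.1206, 0.028]
tool_rot: [0.246, 0.664, -0.245, 0.663]
ft_force: [-0.2, 0.3, -0.1]
grip_width: 0.0485
```

Emit:
apply_moves(targets=[0.003, 0, 0, 0, 0, 0, 0.2, 0.006, 0, 0, 0, 0, 0, 0.2, 0.006, 0, 0, 0, 0, 0, 0.2])

```text
clock: 19.78
eef_pos: [0.6053, 0.1206, 0.0263]
tool_rot: [0.246, 0.664, -0.245, 0.663]
ft_force: [-0.6, 0.0, -1.2]
grip_width: 0.0481
```

Emit:
apply_moves(targets=[0.003, 0, 0, 0, 0, 0, 0.2, 0.005, 0, 0, 0, 0, 0, 0.2, 0.005, 0, 0, 0, 0, 0, 0.2])

```text
clock: 20.03
eef_pos: [0.6054, 0.1207, 0.0259]
tool_rot: [0.246, 0.663, -0.245, 0.663]
ft_force: [-2.5, -0.7, 4.3]
grip_width: 0.0482
```

Emit:
apply_moves(targets=[-0.002, 0, 0, 0, 0, 0, 0.2, -0.002, 0, 0, 0, 0, 0, 0.6, -0.002, 0, 0, 0, 0, 0, 0.65, -0.002, 0, 0, 0, 0, 0, 0.7, -0.002, 0, 0, 0, 0, 0, 0.75, -0.002, 0, 0, 0, 0, 0, 0.75])

```text
clock: 20.53
eef_pos: [0.6054, 0.1206, 0.0256]
tool_rot: [0.246, 0.664, -0.245, 0.663]
ft_force: [0.3, 0.7, -0.2]
grip_width: 0.0638
```

Emit:
apply_moves(targets=[-0.03, 0, 0, 0, 0, 0, 0.75, -0.08, 0, 0, 0, 0, 0, 0.75, -0.15, 0, 0, 0, 0, 0, 0.75, -0.25, 0, 0, 0, 0, 0, 0.75, -0.35, 0, 0, 0, 0, 0, 0.75, -0.45, 0, 0, 0, 0, 0, 0.75, -0.55, 0, 0, 0, 0, 0, 0.75, -0.6, 0, 0, 0, 0, 0, 0.6, -0.6, 0, 0, 0, 0, 0, 0.4])

```text
clock: 21.28
eef_pos: [0.6078, 0.1209, 0.1807]
tool_rot: [0.247, 0.661, -0.243, 0.666]
ft_force: [1.2, 0.9, 0.6]
grip_width: 0.0407
```

```bash
python3 -c "
from cyl import *
snap('side','side13')
to(.5585,.3228,.15,-40.5)
for c in ((.603,.1201),(.524,.029),(.610,.0353),(.5319,-.0561),(.6167,-.0494),(.5185,.1134)): cake('side13',c,.006,.018)
im=cv2.imread('pics/side13.png');cv2.imwrite('pics/c13.png',cv2.resize(im[120:240,220:380],(800,600),interpolation=cv2.INTER_CUBIC))
"
```

```text
t 21.3333 p [0.6067 0.1207 0.1782] jaw -40.6 dj 0.1 shift [ 0.1137  0.4882 -0.6725] turn [-0.0023  0.0038 -0.0096] w 0.0348 F [0.6 0.5 0.2]
side13 (0.603, 0.1201) 195 79 fit [0.6028 0.1209] rms 0.0025 tilt [ 0.603  0.121 -0.     0.003] z 0.024 0.072
side13 (0.524, 0.029) 232 93 fit [0.525  0.0294] rms 0.002 tilt [0.525 0.029 0.004 0.025] z 0.024 0.071
side13 (0.61, 0.0353) 230 90 fit [0.6085 0.0357] rms 0.0022 tilt [0.608 0.035 0.081 0.023] z 0.025 0.072
side13 (0.5319, -0.0561) 258 95 fit [ 0.5303 -0.0557] rms 0.0017 tilt [ 0.53  -0.056  0.032  0.04 ] z 0.024 0.073
side13 (0.6167, -0.0494) 254 99 fit [ 0.6158 -0.0494] rms 0.002 tilt [ 0.615 -0.049  0.059  0.01 ] z 0.024 0.072
side13 (0.5185, 0.1134) 196 85 fit [0.5175 0.1144] rms 0.0023 tilt [0.517 0.114 0.028 0.018] z 0.024 0.071
```

View pics/c13.png

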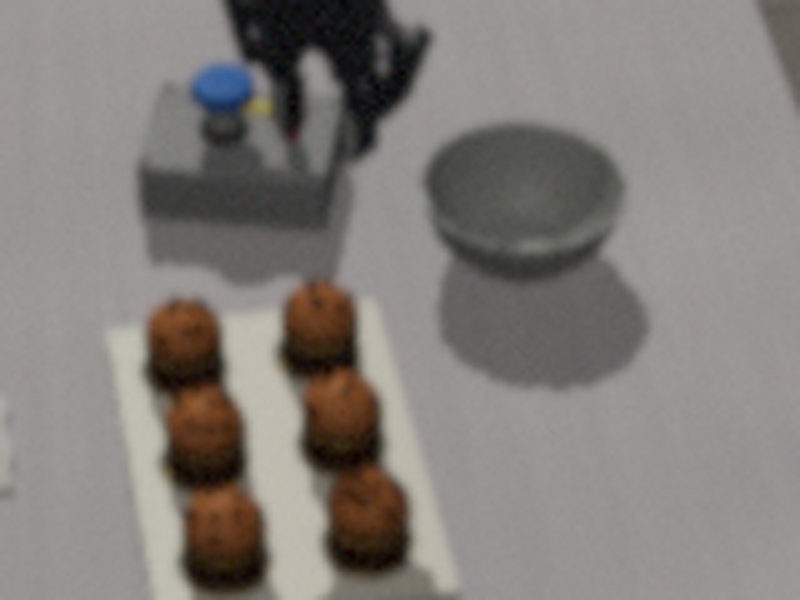

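Emit:
apply_moves(targets=[0, 0.04, -0.055, 0, 0, 0, 0, 0, 0.11, -0.15, 0, 0, 0, 0, 0, 0.19, -0.26, 0, 0, 0, 0, 0, 0.27, -0.37, 0, 0, 0, 0, 0, 0.35, -0.48, 0, 0, 0, 0, 0, 0.43, -0.59, 0, 0, 0, 0, 0.02, 0.48, -0.66, 0, 0, 0, 0, 0.06, 0.488, -0.672, 0, 0, 0, 0, 0.11, 0.488, -0.672, 0, 0, 0, 0, 0.14, 0.488, -0.672, 0, 0, 0, 0, 0.14, 0.488, -0.672, 0, 0, 0, 0, 0.14, 0.488, -0.672, 0, 0, 0, 0])

```text
clock: 22.33
eef_pos: [0.5565, 0.3211, 0.1394]
tool_rot: [0.245, 0.664, -0.246, 0.662]
ft_force: [-0.3, -0.5, 0.5]
grip_width: 0.0002
```

```bash
python3 -c "
from cyl import *
snap('side','side14');snap('top','top14')
to(.5585,.3228,.095,-40.5)
im=cv2.imread('pics/side14.png');cv2.imwrite('pics/c14.png',cv2.resize(im[90:180,220:340],(800,600),interpolation=cv2.INTER_CUBIC))
"
```

```text
t 22.4333 p [0.5576 0.3216 0.1412] jaw -40.6 dj 0.1 shift [ 1.85e-01  5.60e-03 -1.00e-04] turn [-0.0048 -0.002  -0.0023] w -0.0003 F [0.5 0.3 0.1]
```

View pics/c14.png

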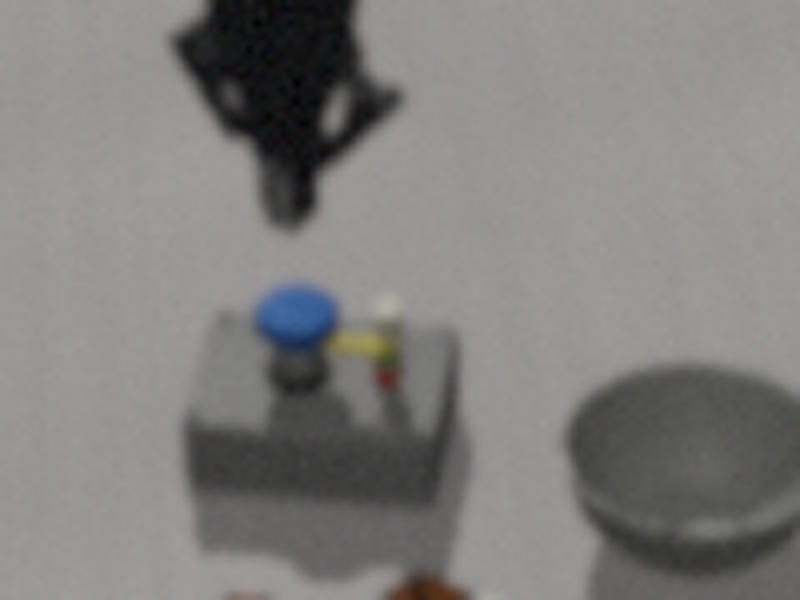

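Emit:
apply_moves(targets=[0.03, 0.006, 0, 0, 0, 0, 0, 0.08, 0.006, 0, 0, 0, 0, 0, 0.13, 0.006, 0, 0, 0, 0, 0, 0.17, 0.006, 0, 0, 0, 0, 0, 0.18, 0.006, 0, 0, 0, 0, 0, 0.18, 0.006, 0, 0, 0, 0, 0, 0.18, 0.006, 0, 0, 0, 0, 0])

```text
clock: 23.02
eef_pos: [0.5583, 0.3236, 0.0963]
tool_rot: [0.246, 0.663, -0.245, 0.663]
ft_force: [-0.3, 0.7, 0.0]
grip_width: 0.0001
```

Emit:
apply_moves(targets=[0.008, 0, 0, 0, 0, 0, 0, 0.014, 0, 0, 0, 0, 0, 0, 0.02, 0, 0, 0, 0, 0, 0, 0.02, 0, 0, 0, 0, 0, 0])

```text
clock: 23.35
eef_pos: [0.558, 0.3236, 0.091]
tool_rot: [0.246, 0.664, -0.245, 0.663]
ft_force: [-0.2, -1.0, -0.1]
grip_width: -0.0
```

Emit:
apply_moves(targets=[0.008, 0, 0, 0, 0, 0, 0, 0.016, 0, 0, 0, 0, 0, 0, 0.024, 0, 0, 0, 0, 0, 0, 0.024, 0, 0, 0, 0, 0, 0])

```text
clock: 23.68
eef_pos: [0.5582, 0.3237, 0.0854]
tool_rot: [0.246, 0.663, -0.244, 0.663]
ft_force: [-1.4, -1.3, 5.6]
grip_width: -0.0003
```

Emit:
apply_moves(targets=[0.008, 0, 0, 0, 0, 0, 0, 0.016, 0, 0, 0, 0, 0, 0, 0.016, 0, 0, 0, 0, 0, 0])

```text
clock: 23.93
eef_pos: [0.5582, 0.3237, 0.082]
tool_rot: [0.246, 0.663, -0.244, 0.663]
ft_force: [-1.4, -1.5, 7.4]
grip_width: -0.0
```

Emit:
apply_moves(targets=[0.008, 0, 0, 0, 0, 0, 0, 0.016, 0, 0, 0, 0, 0, 0, 0.024, 0, 0, 0, 0, 0, 0, 0.03, 0, 0, 0, 0, 0, 0, 0.032, 0, 0, 0, 0, 0, 0, 0.032, 0, 0, 0, 0, 0, 0])

```text
clock: 24.43
eef_pos: [0.5582, 0.3237, 0.0747]
tool_rot: [0.246, 0.663, -0.244, 0.663]
ft_force: [-3.3, -1.7, 9.2]
grip_width: -0.0002
```

```bash
python3 -c "
from cyl import *
snap('side','side15')
to(.5585,.3228,.074,-40.5)
im=cv2.imread('pics/side15.png');cv2.imwrite('pics/c15.png',cv2.resize(im[100:160,240:320],(800,600),interpolation=cv2.INTER_CUBIC))
"
```

```text
t 24.4833 p [0.5582 0.3237 0.0748] jaw -40.6 dj 0.1 shift [ 0.0033 -0.0021  0.0031] turn [-0.0023 -0.0014 -0.0045] w 0.0001 F [-2.  -2.7  9.8]
```

View pics/c15.png

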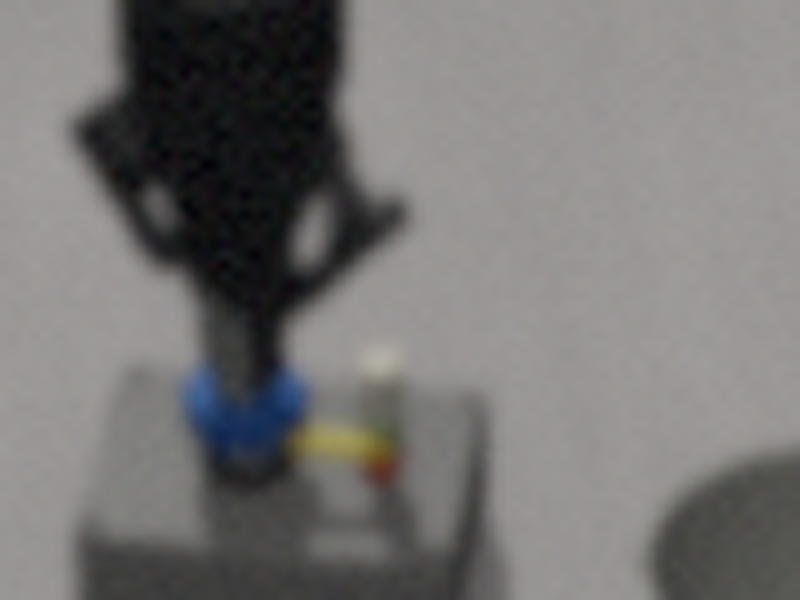

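```bash
python3 -c "
from h import *
to(.5582,.3237,.074,-40.5); print(bot.job_done())"
```

```text
t 24.4833 p [0.5582 0.3237 0.0748] jaw -40.6 dj 0.1 shift [ 0.0033 -0.0002 -0.0001] turn [-0.0023 -0.0014 -0.0045] w 0.0001 F [-2.  -2.7  9.8]
the job is handed in; nothing more can be done
None
```

Both brown spare cakes are in the two empty pockets (`tray_hole1` and `tray_hole5`). I lowered each until the wrist felt the pocket floor, then released it. With all six pockets full, I pressed the plunger with the closed fingers and handed the job in at 24.5 s, still holding it down.

- **Cakes:** the last side view showed six upright cakes with tops level to about 2 mm. I did not touch the bowl, jar, spatula or coloured decoys.
- **Plunger:** finger height put it about 11 mm down and the spring force of 9–10 N about 10–11 mm. The pointer in the picture had dropped about 10 mm and sat just above the red ring. All three fall in the green range of 8–16 mm, and the pointer never reached the red ring.
- **Disagreements:**
  - The top and side cameras differed by about 1–3 mm in position, so I centred the cakes in the pockets using the side view alone.
  - The first cake touched down with about 21 N, firmer than the second at about 4 N. I eased that off before letting go.

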